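# Hang the nozzle basket on the dryer and start it

## Task

Hang the basket of washed piping nozzles by its bail on the dryer's hook, keeping it upright so that nothing spills, and let go of it so that it hangs freely and at rest. Then start the dryer: press the blue key all the way down, let it up, and then press the green key all the way down. Press no key before the basket hangs, do not press the red stop key, and leave the tin and the macarons where they are.

Things in the scene. Friction and masses are not known exactly. Their poses are not given: they have to be found in the camera images.
- basket: loose steel basket of nozzles, 92 (x) x 70 (y) x 45 mm high, 0.2-0.3 kg; origin: centre of its underside, z up. A rigid bail stands in its x-z plane: two 6 mm bars at x = +-17 mm carry an orange grip block, 44 mm along x, 10 mm along y, 125 to 151 mm above the underside. Below the block an opening, 28 mm wide along x, 60 to 125 mm high, goes through along y: the hook passes it from either side
- bail (a point): middle of the underside of the basket's orange grip block, 125 mm above the basket's underside: this face rests on the hook when the basket hangs
- dryer: fixed dryer: white base 190 mm along x, y = -175 to +130 mm, 35 mm high, three keys on its -y part. At y = -5 mm a 16 mm blue post, 195 mm high; from it a level round blue bar, the hook, 10 mm thick, axis 185 mm above the bench, runs along the dryer's +y to y = 100 mm, where the tip turns up, ending at y = 111 mm, 205 mm high. Origin: on the underside, 5 mm from the post's axis, z up
- hook (a point): the place to hang: top of the level hook bar, midway, 190 mm above the bench, at (0, 55) mm of the dryer; the upturned tip lies 45 to 56 mm further along the dryer's +y
- key_blue (a joint): blue key (warm air): a round push key 28 mm across on the dryer's panel; value 0 when up, 0.006 m when fully pressed, springs back (about 4 N at the bottom)
- key_green (a joint): green key (start): a round push key 28 mm across on the dryer's panel; value 0 when up, 0.006 m when fully pressed, springs back (about 4 N at the bottom)
- key_red (a joint): red key (stop), not to be pressed: a round push key 28 mm across on the dryer's panel; value 0 when up, 0.006 m when fully pressed, springs back (about 4 N at the bottom)
- key_blue_top (a point): centre of the blue key's top face (28 mm across, 0.006 m travel straight down); the three keys stand 50 mm apart in a row, in any order
- key_green_top (a point): centre of the green key's top face (28 mm across, 0.006 m travel straight down); the three keys stand 50 mm apart in a row, in any order
- key_red_top (a point): centre of the red key's top face (28 mm across, 0.006 m travel straight down); the three keys stand 50 mm apart in a row, in any order
- tin: bystander: loose blue food tin, 68 mm across, 85 mm high; origin at the centre of its underside
- macaron_yellow: bystander: loose yellow macaron, 43 mm across, 20 mm high; origin at the centre of its underside
- macaron_green: bystander: loose green macaron, 43 mm across, 20 mm high; origin at the centre of its underside
Mind the look-alikes: they are no part of the job. Of the things shaped like the basket, the steel one is meant.

How it is judged (in metres and radians):
On the way, in this order (a step that is already met when the one before it is completed fails the run):
1. the basket hangs by its bail on the hook, upright, let go and at rest (x of bail in the frame of dryer between -0.02 and 0.02 m and y of bail in the frame of dryer between 0.025 and 0.097 m and z of bail in the frame of dryer between 0.182 and 0.2 m and angle between basket's own z axis and vertical below 0.3 rad and contact force between the fingers and basket below 0.1 N and linear speed of basket below 0.06 m/s), for 0.2 s.
2. the blue key is pressed down (past 4.5 mm of its 6 mm) (value of joint key_blue above 0.0045 m).
3. the blue key is up again, the green one not pressed (value of joint each of key_blue, key_green below 0.002 m).
4. the green key is pressed down (past 4.5 mm of its 6 mm) (value of joint key_green above 0.0045 m).
At the end, for the whole second after the job is handed in: Basket hangs on the level bar: grip block underside 182-200 mm high, within 20 mm of the bar sideways, 25-97 mm along the dryer's y, tilt under 0.3 rad, slower than 0.06 m/s, fingers off it; blue and green keys up (under 2 mm) (all of step 1 and all of step 3); the robot touches nothing.
It fails at once if the basket is tipped by more than 0.6 rad (angle between basket's own z axis and vertical above 0.6 rad).
It fails at once if the red key is pressed by more than 2 mm (value of joint key_red above 0.002 m).
It fails at once if the blue or green key is pressed by more than 3 mm while the basket does not hang on the hook (value of joint any of key_blue, key_green above 0.003 m and not (x of bail in the frame of dryer between -0.02 and 0.02 m and y of bail in the frame of dryer between 0.025 and 0.097 m and z of bail in the frame of dryer between 0.182 and 0.2 m and angle between basket's own z axis and vertical below 0.3 rad)).
It fails at once if blue and green keys are pressed together (value of joint each of key_blue, key_green above 0.003 m).
It fails at once if the tin or a macaron is moved by more than 20 mm (distance of any of tin, macaron_yellow, macaron_green from where it was at the start of the episode above 0.02 m).
It also fails if it takes over 51 s, if anything falls off the work surface, if the arm or the gripper's body presses on something with over 40 N, if the wrist force passes 120 N, or if a joint passes its speed limit or range.

## Robot

A 7-joint arm with a two-finger parallel gripper is mounted at the origin on the work surface. World frame = base frame: x ahead of the robot, y to its left, z up, the work surface at z = 0. Lengths are in mm, angles in rad, forces in N, time in s.
With the tool pointing down it reaches from about 425 to 925 mm from the base axis. Payload 6.8 kg.
Tool frame: the origin (TCP) lies between the finger pads; the fingertips stand 22 mm ahead of it and the grasp point (between the pads) lies 3 mm ahead of it; z points along the fingers, y is the direction in which the jaws open and shut (so a half turn about z gives the same grasp; the last joint's range is limited). The gripper opens to 88 mm and grips with 3 to 60 N. Pads are 20 mm wide; open, the fingers measure 115 mm over their backs; the gripper's body (75 mm by 178 mm) begins 61 mm behind the grasp point.
Start: joints at [1.146, 0.477, 0.022, 1.555, -0.011, 1.109, -0.083], TCP at [210.29, -641.424, 244.664] pointing down, gripper open.
Joint ranges: [-2.96, 2.96], [-0.34, 2.1], [-1.41, 1.46], [0.24, 2.44], [-1.37, 4.51], [0.17, 1.92], [-2.96, 2.96]. Speed limits (rad/s): [2.39, 2.39, 3.14, 3.14, 3.14, 3.14, 3.14].

## Interface

Orientations are given as a unit quaternion [w, x, y, z].
In Python, from plant import env gives the robot as it stands.
- The arm moves only by the shell command python3 -m jog 'ROWS' [FORCE]. ROWS is JSON, a list that holds one entry, the list of rows, each a list of 7 numbers: the shift along the tool's x, y, z in cm, then the turn, a rotation vector about the tool's x, y, z in rad, then the opening, from 0 (shut) to 1 (fully open). In form: [[[x, y, z, ax, ay, az, gripper], ...]]. A call has 1 to 10 rows; each row is the pose to reach, as a shift and turn from the pose commanded when the call began, along the tool's axes at that moment; what a row does not reach only later rows make up. A row lasts 1/12 s, in which the tool goes at most 41.7 mm and 7.16 degrees, less where a joint would pass 70% of its speed; a pose out of reach is approached as far as the arm can. A call with a gripper value outside its range is refused whole. The fingers move at their own pace and stop on an object; FORCE is the grip in N (left out, the last holds). Time passes only in rows, so rows that repeat a pose let the fingers close. It gives the time, the measured TCP pose, the force and the opening at its end, in the units of the state.
- env.get_state(): the state, without advancing time (a new reading comes with each control period).
- env.grab_frame(name): name is "scene" or "side" or "wrist"; returns (picture, depth): 480x640x3 uint8, red, green, blue; 480x640 float32, mm along the optical axis (not along the pixel's ray), 0 where there is no reading.
- env.calibration(name): a dict with "K" (3x3 intrinsics, pixels), "R" (3x3) and "t" (3): a world point X has camera coordinates R X + t. Camera axes: x right, y down, z forward; pixel columns grow to the right and rows downward; lengths in mm; the calibration is good to about 2 mm. A picture is of the moment at which its call begins: read the wrist's pose just before it. calibration takes no time and is no camera call; for the wrist camera it gives the pose at the moment of the call.
- env.hand_in(): hands the job in, once; it reports no verdict.
The state is a dict: "t": time; "joints": joint angles; "qvel": joint speeds; "joint_efforts": joint torques, N m; "eef_pos": TCP position; "tcp_rot": TCP orientation; "contact_force": force on the tool from outside, world axes, zero at the start; "ft_torque": the same for the moment, N m; "width": finger opening in mm.
Only numpy, scipy, OpenCV 4.12 (cv2) and the standard library are available. Lean on these libraries where they do the work, as an engineer would, in place of code of your own. Each camera call takes 0.05 s, during which the arm holds its last target. There are 200 camera calls.

## Working session

There is one attempt and no reset: what is moved stays moved. The work goes in short steps, Python scripts to look and compute and a shell command to move; the robot and the scene stay as the last step left them, time stands still between calls to the robot, and variables do not carry over. Pictures are saved under pics/ and viewed, about 8 in all and at most 12, crops included, and the job is handed in when it is done.

```bash
mkdir -p pics; ls; cat > h.py <<'E'
import numpy as np, cv2
from plant import env
from scipy.spatial.transform import Rotation as Rn
def grab(n,f):
    c=env.calibration(n); p,d=env.grab_frame(n)
    np.savez(''+f,p=p,d=d,**{k:np.array(c[k]) for k in 'KRt'})
    cv2.imwrite('pics/%s.png'%f,p[:,:,::-1]); return p,d,c
def load(f): 
    z=np.load('%s.npz'%f); return z['p'],z['d'],z
def cloud(d,c):
    v,u=np.mgrid[:480,:640]; r=np.stack([u,v,np.ones_like(u)],-1)@np.linalg.inv(c['K']).T
    X=(r*d[...,None]-np.array(c['t']).ravel())@np.array(c['R'])
    X[d<=0]=np.nan; return X
def totool(W):
    s=env.get_state(); q=s['tcp_rot']; R=Rn.from_quat([q[1],q[2],q[3],q[0]])
    return R.inv().apply(np.array(W)-np.array(s['eef_pos']))/10
E
python3 - <<'E'
from h import *
print(env.get_state())
a=grab('scene','s0')[0];b=grab('side','d0')[0]
E
```

```text
pics
{'t': 0.0, 'joints': array([ 1.14587432,  0.47776627,  0.02233957,  1.5564356 , -0.01151658,
        1.10927447, -0.08311824]), 'qvel': array([-0.00046527, -0.00047595,  0.00203099, -0.00159382, -0.00048522,
        0.00040025, -0.00174708]), 'joint_efforts': array([-2.76151432e-04, -5.82858753e+01,  1.53455269e+00, -2.72614878e+01,
       -5.43496362e-02,  1.70013460e-02,  1.57529112e-04]), 'eef_pos': array([ 210.11688858, -640.88379   ,  243.71105252]), 'tcp_rot': array([-8.56024966e-04,  9.87479106e-01,  1.57747407e-01, -1.94587789e-04]), 'contact_force': array([-0.31703245, -0.03774903,  0.29809139]), 'ft_torque': array([-0.00084614,  0.02477903,  0.0036981 ]), 'width': 87.39406584189184}
```

View pics/s0.png

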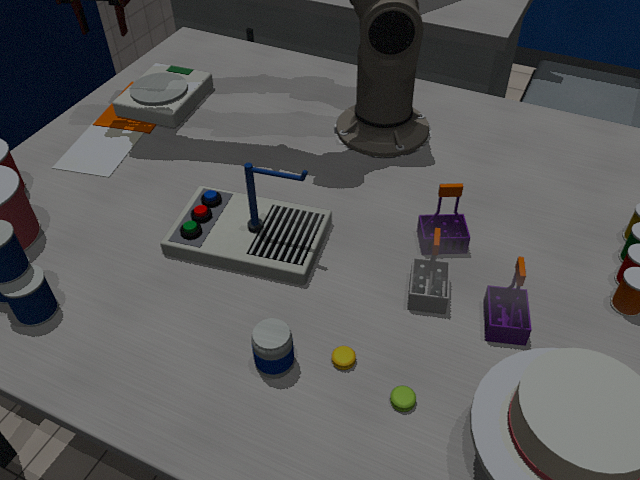

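View pics/d0.png

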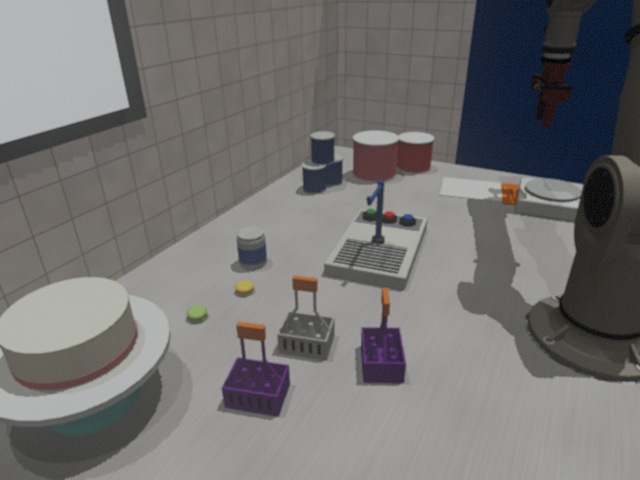

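The scene view shows the steel basket at (430,285) with its grip block at (437,237), next to two purple look-alikes. The dryer has its post at (250,200), its hook tip at (305,175) and its keys at (211,198) blue, (201,213) red and (191,229) green. In the side view the steel block is at (305,284). Next I'll measure them.

```bash
python3 - <<'E'
from h import *
np.set_printoptions(precision=1,suppress=True)
def seg(f,box,lo,hi,zr,name):
    p,d,c=load(f);X=cloud(d,c);hsv=cv2.cvtColor(p,cv2.COLOR_RGB2HSV)
    m=cv2.inRange(hsv,lo,hi)>0; w=np.zeros_like(m);u0,v0,u1,v1=box;w[v0:v1,u0:u1]=1
    m&=w&(X[...,2]>zr[0])&(X[...,2]<zr[1]);P=X[m]
    if len(P)<4: print(f,name,len(P));return
    mean=np.median(P,0);xy=P[:,:2]-P[:,:2].mean(0);_,s,vt=np.linalg.svd(xy,full_matrices=False)
    e=xy@vt.T
    print(f,name,len(P),'med',mean,'mid',(P.min(0)+P.max(0))/2,'min',P.min(0),'max',P.max(0),'dir',vt[0],'ang',np.degrees(np.arctan2(vt[0][1],vt[0][0])),'ext',np.ptp(e,axis=0))
o=((3,120,60),(18,255,255))
seg('s0',(425,225,447,262),*o,(110,165),'block')
seg('d0',(288,270,322,295),*o,(110,165),'block')
b=((100,120,30),(130,255,255))
seg('s0',(240,155,312,185),*b,(170,215),'hook')
seg('d0',(360,175,390,215),*b,(170,215),'hook')
seg('s0',(200,188,223,208),*b,(30,60),'kblue');seg('d0',(398,210,418,226),*b,(30,60),'kblue')
seg('s0',(180,218,203,240),(45,90,30),(90,255,255),(30,60),'kgreen');seg('d0',(360,205,380,222),(45,90,30),(90,255,255),(30,60),'kgreen')
seg('s0',(190,204,213,224),(0,150,60),(5,255,255),(30,60),'kred')
for f,box in (('s0',(405,255,455,312)),('d0',(275,305,340,358))):
    p,d,c=load(f);X=cloud(d,c);u0,v0,u1,v1=box;P=X[v0:v1,u0:u1].reshape(-1,3);P=P[(P[:,2]>38)&(P[:,2]<50)]
    print(f,'rim',len(P),cv2.minAreaRect(P[:,:2].astype(np.float32)),np.median(P[:,2]))
p,d,c=load('s0');X=cloud(d,c)
P=X[180:285,160:340].reshape(-1,3);P=P[(P[:,2]>30)&(P[:,2]<39)];print('base',cv2.minAreaRect(P[:,:2].astype(np.float32)))
for n,(u,v) in dict(tin=(272,330),ym=(343,355),gm=(403,395),pur1=(443,235),pur2=(508,310),o1=(451,190),o2=(521,268)).items(): print(n,X[v,u])
E
```

```text
s0 block 98 med [472.7 279.4 150.6] mid [473.1 279.1 151.1] min [451.6 270.3 147.6] max [494.6 288.  154.7] dir [1.  0.3] ang 15.920480456103832 ext [44.8  9.6]
d0 block 181 med [468.3 281.  147.7] mid [469.  279.7 139.9] min [448.1 269.5 127.2] max [489.9 290.  152.6] dir [-1.  -0.3] ang -164.93051940092133 ext [42.4 12. ]
s0 hook 323 med [477.5 -42.9 188.2] mid [477.5 -33.8 187.8] min [462.5 -94.  170. ] max [492.5  26.3 205.6] dir [-0.2  1. ] ang 99.36133648679318 ext [121.5  17.2]
d0 hook 45 med [472.3 -44.  189.5] mid [471.3 -33.9 193.7] min [459.8 -90.4 186.2] max [482.9  22.6 201.3] dir [ 0.2 -1. ] ang -80.73710140287312 ext [115.1   5.8]
s0 kblue 119 med [ 454.6 -210.8   55. ] mid [ 450.5 -211.6   52.9] min [ 434.3 -224.3   45.8] max [ 466.8 -198.9   60. ] dir [ 1.  -0.3] ang -14.738109191870622 ext [32.7 26.2]
d0 kblue 30 med [ 448.9 -208.1   56.9] mid [ 448.  -209.6   56.2] min [ 438.5 -220.7   53.5] max [ 457.4 -198.5   58.8] dir [-0.  1.] ang 92.43281113740234 ext [22.2 18.9]
s0 kgreen 129 med [ 553.  -195.6   55.8] mid [ 541.6 -200.4   46.7] min [ 518.1 -217.2   33.6] ma
[... 261 characters left out ...]
 92 med [ 502.9 -204.1   56.1] mid [ 501.8 -204.8   54.7] min [ 488.  -216.9   50. ] max [ 515.7 -192.6   59.3] dir [ 0.9 -0.4] ang -25.04626718095733 ext [25.8 25.4]
s0 rim 473 ((471.5676574707031, 279.1302490234375), (98.214599609375, 70.26083374023438), 15.563526153564453) 43.272988031108184
d0 rim 542 ((470.9078063964844, 278.36651611328125), (93.40191650390625, 73.1166000366211), 15.618335723876953) 43.133278558676224
base ((486.9364013671875, -104.18511962890625), (196.02670288085938, 307.15863037109375), 8.48501205444336)
tin [727.6  91.3  84.3]
ym [680.8 198.2  18.4]
gm [709.6 317.   17.5]
pur1 [348.5 266.7  38.8]
pur2 [460.1 428.   12.7]
o1 [329.5 262.9 139.1]
o2 [485.8 427.3 149.8]
```

```bash
python3 -m jog '[[[35,-13.9,-7.6,0,0,-0.6,1],[35,-13.9,-7.6,0,0,-0.6,1],[35,-13.9,-7.6,0,0,-0.6,1],[35,-13.9,-7.6,0,0,-0.6,1],[35,-13.9,-7.6,0,0,-0.6,1],[35,-13.9,-7.6,0,0,-0.6,1],[35,-13.9,-7.6,0,0,-0.6,1],[35,-13.9,-7.6,0,0,-0.6,1],[35,-13.9,-7.6,0,0,-0.6,1],[35,-13.9,-7.6,0,0,-0.6,1]]]'
python3 - <<'E'
from h import *
print(env.get_state()['joints']);print(totool([600,-60,320]))
E
```

```text
t: 0.93
eef_pos: [506.1, -393.2, 321.8]
tcp_rot: [-0.0, 0.895, 0.447, 0.003]
contact_force: [0.3, 0.7, -0.2]
width: 87.8
[ 0.73338187  0.37413116 -0.22750743  1.53705893  0.08247459  1.23776962
 -0.14960071]
[ 32.28413913 -12.4963679    0.31776884]
```

```bash
python3 -m jog '[[[32.3,-12.5,0.3,0,0,-0.5,1],[32.3,-12.5,0.3,0,0,-0.5,1],[32.3,-12.5,0.3,0,0,-0.5,1],[32.3,-12.5,0.3,0,0,-0.5,1],[32.3,-12.5,0.3,0,0,-0.5,1],[32.3,-12.5,0.3,0,0,-0.5,1],[32.3,-12.5,0.3,0,0,-0.5,1],[32.3,-12.5,0.3,0,0,-0.5,1],[32.3,-12.5,0.3,0,0,-0.5,1],[32.3,-12.5,0.3,0,0,-0.5,1]]]'
python3 - <<'E'
from h import *
s=env.get_state();print(s['joints'],s['tcp_rot']);print(totool([471,279.5,260]))
q=s['tcp_rot'];print(np.degrees(2*np.arctan2(q[2],q[1]))-90)
E
```

```text
t: 1.77
eef_pos: [597.4, -62.3, 317.4]
tcp_rot: [-0.001, 0.757, 0.654, 0.001]
contact_force: [0.2, 0.2, 0.4]
width: 88.0
[ 0.35756197  0.3335131  -0.45892079  1.62669164  0.15263358  1.21753785
 -0.27825236] [-9.57798654e-04  7.56745792e-01  6.53708178e-01  7.12919282e-04]
[ 31.96645863 -17.46605758   5.82367961]
-8.356390309661336
```

```bash
python3 -m jog '[[[32,-17.5,5.8,0,0,-0.417,1],[32,-17.5,5.8,0,0,-0.417,1],[32,-17.5,5.8,0,0,-0.417,1],[32,-17.5,5.8,0,0,-0.417,1],[32,-17.5,5.8,0,0,-0.417,1],[32,-17.5,5.8,0,0,-0.417,1],[32,-17.5,5.8,0,0,-0.417,1],[32,-17.5,5.8,0,0,-0.417,1],[32,-17.5,5.8,0,0,-0.417,1],[32,-17.5,5.8,0,0,-0.417,1]]]'
python3 -m jog '[[[0,0,0,0,0,0,1],[0,0,0,0,0,0,1]]]'
python3 - <<'E'
from h import *
grab('wrist','w0')
p,d,c=load('w0');X=cloud(d,c);hsv=cv2.cvtColor(p,cv2.COLOR_RGB2HSV)
m=(cv2.inRange(hsv,(3,120,60),(18,255,255))>0)&(np.hypot(X[...,0]-471,X[...,1]-279)<45)&(X[...,2]>143)
P=X[m];print(len(P),P.mean(0),cv2.minAreaRect(P[:,:2].astype(np.float32)))
s=env.get_state();q=s['tcp_rot'];print(s['joints'],np.degrees(2*np.arctan2(q[2],q[1]))-90);print(totool([471,279.5,141]))
E
```

```text
t: 2.6
eef_pos: [469.3, 280.8, 259.0]
tcp_rot: [-0.002, 0.605, 0.796, 0.0]
contact_force: [-0.5, 1.5, 0.7]
width: 87.6
t: 2.77
eef_pos: [474.0, 273.1, 259.3]
tcp_rot: [0.0, 0.609, 0.793, -0.001]
contact_force: [0.5, -0.4, -0.1]
width: 87.7
831 [470.60031836 279.3027532  149.18844348] ((470.43310546875, 278.5681457519531), (43.213294982910156, 10.165733337402344), 15.092289924621582)
[-0.07830621  0.32802121 -0.68453913  1.80990577  0.23355428  1.0862242
 -0.58713079] 14.87297382362766
[ 0.75764949 -0.14541353 11.83967438]
```

View pics/w0.png

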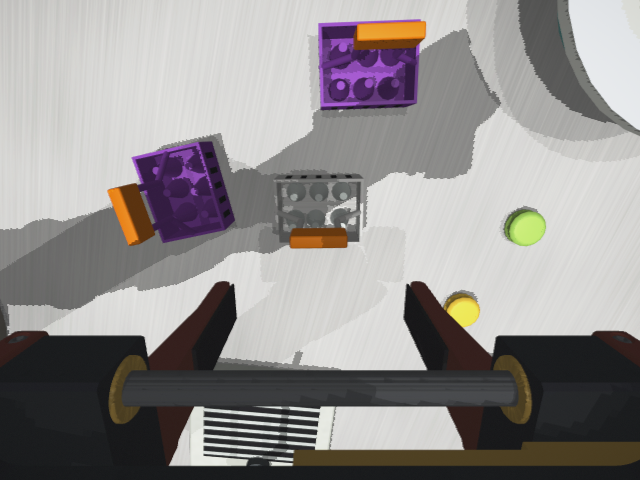

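The wrist view shows the steel basket centred at (320,210), its block at (318,238) between the open fingers, with clear space around it. I'll descend and grip across the block's ends.

```bash
python3 -m jog '[[[0.7,-0.2,0,0,0,0,1],[0.7,-0.2,3,0,0,0,1],[0.7,-0.2,6,0,0,0,1],[0.7,-0.2,9,0,0,0,1],[0.7,-0.2,11,0,0,0,1],[0.7,-0.2,11.8,0,0,0,1],[0.7,-0.2,11.8,0,0,0,1],[0.7,-0.2,11.8,0,0,0,1]]]'
python3 -m jog '[[[0,0,0,0,0,0,0.4],[0,0,0,0,0,0,0.4],[0,0,0,0,0,0,0.4],[0,0,0,0,0,0,0.4],[0,0,0,0,0,0,0.4],[0,0,0,0,0,0,0.4],[0,0,0,0,0,0,0.4],[0,0,0,0,0,0,0.4]]]' 25
```

```text
t: 3.48
eef_pos: [469.9, 281.3, 142.4]
tcp_rot: [0.0, 0.609, 0.793, 0.0]
contact_force: [-0.2, -0.0, 0.2]
width: 87.7
t: 4.15
eef_pos: [469.5, 281.4, 141.8]
tcp_rot: [0.0, 0.608, 0.794, 0.0]
contact_force: [0.4, 0.2, 1.0]
width: 43.7
```

```bash
python3 -m jog '[[[0,0,0,0,0,0,0],[0,0,-0.5,0,0,0,0],[0,0,-1.5,0,0,0,0],[0,0,-3,0,0,0,0],[0,0,-5,0,0,0,0],[0,0,-7,0,0,0,0],[0,0,-8.5,0,0,0,0],[0,0,-9.5,0,0,0,0],[0,0,-10,0,0,0,0],[0,0,-10,0,0,0,0]]]' 40
python3 - <<'E'
from h import *
print(env.get_state()['width'],totool([459.5,76,241]))
E
```

```text
t: 4.98
eef_pos: [469.6, 281.6, 242.7]
tcp_rot: [0.0, 0.608, 0.794, 0.001]
contact_force: [-0.4, 0.2, -2.3]
width: 43.7
43.66165374389975 [-19.59081241  -6.31528959   0.15807993]
```

```bash
python3 -m jog '[[[-0.5,-0.2,0,0,0,0.01,0],[-1.5,-0.5,0,0,0,0.02,0],[-3,-1,0,0,0,0.03,0],[-5,-1.6,0,0,0,0.04,0],[-7,-2.3,0,0,0,0.05,0],[-9,-2.9,0,0,0,0.06,0],[-11,-3.5,0,0,0,0.07,0],[-13,-4.2,0,0,0,0.08,0],[-14.5,-4.7,0,0,0,0.09,0],[-15.5,-5,0,0,0,0.1,0]]]'
python3 -m jog '[[[-1,-0.3,0,0,0,0,0],[-2,-0.6,0,0,0,0,0],[-3,-0.9,0,0,0,0,0],[-3.5,-1,0,0,0,0,0],[-3.5,-1,0,0,0,0,0],[-3.5,-1,0,0,0,0,0],[-3.5,-1,0,0,0,0,0]]]'
python3 - <<'E'
from h import *
grab('scene','s1');grab('side','d1')
s=env.get_state();q=s['tcp_rot'];print(s['eef_pos'],s['width'],np.degrees(2*np.arctan2(q[2],q[1]))-90,totool([459.5,76,241]))
a,b=[cv2.imread('pics/%s.png'%f) for f in('s1','d1')]
cv2.imwrite('pics/c1.png',cv2.resize(np.hstack([a[120:320,160:460],b[120:320,230:530]]),None,fx=1.33,fy=1.33))
p,d,c=load('s1');X=cloud(d,c);hsv=cv2.cvtColor(p,cv2.COLOR_RGB2HSV)
E
```

```text
t: 5.82
eef_pos: [460.3, 115.4, 240.6]
tcp_rot: [-0.0, 0.649, 0.761, -0.001]
contact_force: [0.4, -0.9, -2.7]
width: 43.8
t: 6.4
eef_pos: [457.1, 83.2, 241.6]
tcp_rot: [-0.0, 0.647, 0.763, 0.0]
contact_force: [-0.3, -1.2, -2.3]
width: 43.8
[457.13613886  83.30769636 241.64954093] 43.73776169251105 9.397995532426805 [-0.75958653  0.11387766  0.06466737]
```

View pics/c1.png

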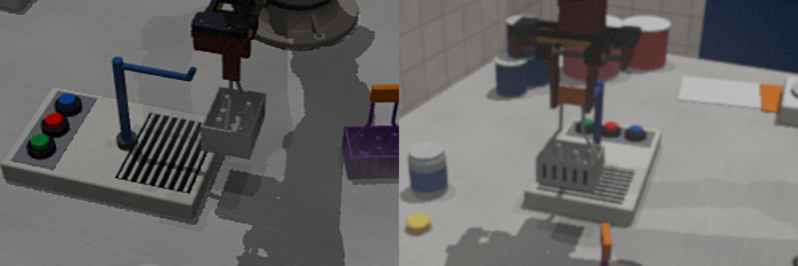

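The basket hangs upright in the gripper, with its bail opening facing the hook tip at (190,72) in the left crop. One numeric check of the bail against the hook line in the same frames, then the insertion.

```bash
python3 - <<'E'
from h import *
np.set_printoptions(precision=1,suppress=True)
def pts(f,lo,hi,fn):
    p,d,c=load(f);X=cloud(d,c);m=(cv2.inRange(cv2.cvtColor(p,cv2.COLOR_RGB2HSV),lo,hi)>0)&fn(X);return X[m]
for f in('s1','d1','s0','d0'):
    hk=pts(f,(100,120,30),(130,255,255),lambda X:(X[...,2]>178)&(X[...,2]<215)&(abs(X[...,0]-475)<40)&(X[...,1]>-75)&(X[...,1]<35))
    if len(hk)>5:
        l=cv2.fitLine(hk[:,:2].astype(np.float32),cv2.DIST_HUBER,0,.01,.01).ravel();print(f,'hook',len(hk),l,'x at y=83',l[2]+(83-l[3])*l[0]/l[1],'at -28',l[2]+(-28-l[3])*l[0]/l[1],'ymax',hk[:,1].max(),hk[:,2].max())
    b=pts(f,(3,120,60),(18,255,255),lambda X:(np.hypot(X[...,0]-457,X[...,1]-83)<45)&(X[...,2]>200))
    if len(b): print(f,'block',len(b),b.min(0),b.max(0),b.mean(0))
E
```

```text
s1 hook 240 [  0.1  -1.  475.3 -22.5] x at y=83 459.33838 at -28 476.16174 ymax 26.609259657480948 206.10017824676336
d1 hook 18 [  0.2  -1.  474.6 -61.5] x at y=83 440.3944 at -28 466.68237 ymax -40.30530400058431 191.1557378088316
d1 block 226 [423.9  60.1 227.3] [477.   98.6 389.6] [456.9  83.9 242.3]
s0 hook 230 [  0.1  -1.  475.  -21.7] x at y=83 459.19977 at -28 475.93314 ymax 26.282825391264293 205.6052106474858
d0 hook 35 [  0.2  -1.  470.4 -32.9] x at y=83 452.52505 at -28 469.66772 ymax 22.635221027253742 201.27378212120405
```

```bash
python3 -m jog '[[[-0.5,0,0,0,0,0.01,0],[-1.5,0,0,0,0,0.01,0],[-3,0,0,0,0,0.01,0],[-4.5,0,0,0,0,0.01,0],[-6,0,0,0,0,0.01,0],[-7.5,-0.1,0,0,0,0.01,0],[-9,-0.1,0,0,0,0.01,0],[-10.2,-0.1,0,0,0,0.01,0],[-10.8,-0.1,0,0,0,0.01,0],[-11,-0.1,0,0,0,0.01,0]]]'
python3 -m jog '[[[0,0,0,0,0,0,0],[0,0,0,0,0,0,0],[0,0,0,0,0,0,0]]]'
python3 - <<'E'
from h import *
grab('scene','s2');grab('side','d2')
s=env.get_state();q=s['tcp_rot'];print(s['eef_pos'],s['width'],np.degrees(2*np.arctan2(q[2],q[1]))-90)
a,b=[cv2.imread('pics/%s.png'%f) for f in('s2','d2')]
cv2.imwrite('pics/c2.png',cv2.resize(np.hstack([a[120:320,160:360],b[120:320,280:480]]),None,fx=2,fy=2))
E
```

```text
t: 7.33
eef_pos: [474.1, -27.9, 241.5]
tcp_rot: [0.0, 0.652, 0.758, -0.0]
contact_force: [-0.0, -0.1, -2.0]
width: 43.6
t: 7.58
eef_pos: [473.9, -25.3, 241.7]
tcp_rot: [-0.0, 0.651, 0.759, 0.0]
contact_force: [-0.1, -0.5, -2.1]
width: 43.9
[473.94580877 -25.43674156 241.70506608] 43.66685348637667 8.838943354251413
```

View pics/c2.png

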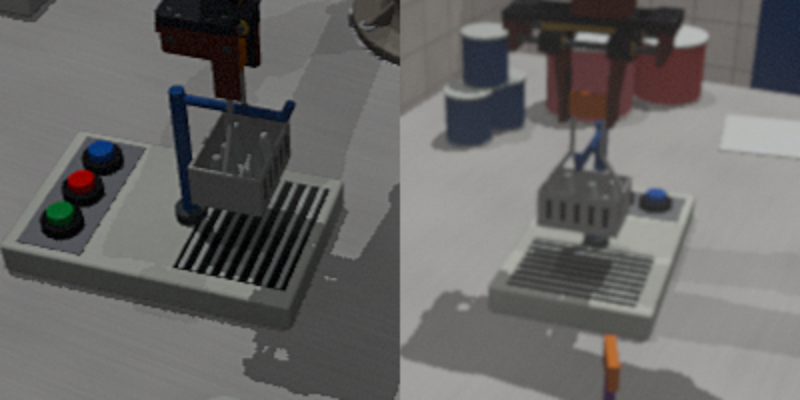

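The hook now passes through the bail: in the right crop the bar at (590,150) sits between the bail bars at (573,130) and (604,130). Forces are only the basket's weight, so I'll lower it.

```bash
python3 -m jog '[[[0,0,0.5,0,0,0,0],[0,0,1.2,0,0,0,0],[0,0,2,0,0,0,0],[0,0,2.6,0,0,0,0],[0,0,3,0,0,0,0],[0,0,3.2,0,0,0,0],[0,0,3.3,0,0,0,0],[0,0,3.3,0,0,0,0]]]'
python3 -m jog '[[[0,0,0.1,0,0,0,0],[0,0,0.2,0,0,0,0],[0,0,0.2,0,0,0,0]]]'
```

```text
t: 8.35
eef_pos: [474.0, -26.1, 208.5]
tcp_rot: [-0.0, 0.651, 0.759, -0.0]
contact_force: [-0.1, 0.3, -2.4]
width: 43.6
t: 8.6
eef_pos: [474.0, -26.2, 206.7]
tcp_rot: [0.0, 0.651, 0.759, 0.0]
contact_force: [0.3, -0.8, -2.6]
width: 43.5
```

```bash
python3 -m jog '[[[0,0,0.1,0,0,0,0],[0,0,0.1,0,0,0,0],[0,0,0.1,0,0,0,0]]]'
python3 -m jog '[[[0,0,0.1,0,0,0,0],[0,0,0.1,0,0,0,0],[0,0,0.1,0,0,0,0]]]'
```

```text
t: 8.85
eef_pos: [474.2, -26.1, 206.2]
tcp_rot: [0.0, 0.651, 0.759, 0.0]
contact_force: [-1.8, -0.7, 4.6]
width: 43.8
t: 9.1
eef_pos: [474.2, -26.1, 206.0]
tcp_rot: [0.001, 0.651, 0.759, -0.0]
contact_force: [-5.2, -0.7, 14.3]
width: 43.7
```

It's resting on the bar. I'll back off 1 mm, then open.

```bash
python3 -m jog '[[[0,0,-0.1,0,0,0,0],[0,0,-0.1,0,0,0,0],[0,0,-0.1,0,0,0,0.55],[0,0,-0.1,0,0,0,0.6],[0,0,-0.1,0,0,0,0.7],[0,0,-0.1,0,0,0,0.85],[0,0,-0.1,0,0,0,1],[0,0,-0.1,0,0,0,1],[0,0,-0.1,0,0,0,1],[0,0,-0.1,0,0,0,1]]]' 5
python3 - <<'E'
from h import *
print(env.get_state()['contact_force'])
grab('scene','s3');grab('side','d3')
a,b=[cv2.imread('pics/%s.png'%f) for f in('s3','d3')]
cv2.imwrite('pics/c3.png',cv2.resize(np.hstack([a[120:320,160:360],b[120:320,280:480]]),None,fx=2,fy=2))
E
```

```text
t: 9.93
eef_pos: [474.0, -26.2, 205.6]
tcp_rot: [-0.0, 0.651, 0.759, 0.0]
contact_force: [-0.5, -0.7, -0.2]
width: 87.0
[-0.52453098 -0.71234218 -0.2288878 ]
```

View pics/c3.png

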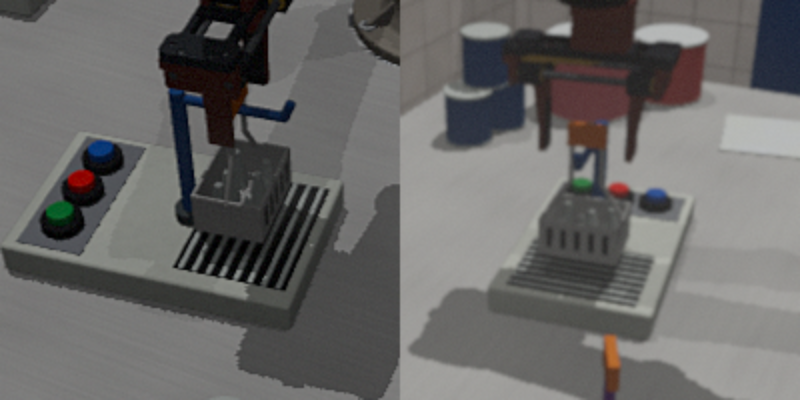

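The basket hangs upright on the bar with both fingers clear of it. I'll go straight up, then over to the keys.

```bash
python3 -m jog '[[[0,0,-1,0,0,0,1],[0,0,-2.5,0,0,0,1],[0,0,-4.5,0,0,0,1],[0,0,-7,0,0,0,1],[0,0,-10,0,0,0,0.8],[0,0,-12,0,0,0,0.4],[0,0,-12,0,0,0,0],[0,0,-12,0,0,0,0]]]' 20
python3 - <<'E'
from h import *
print(totool([452,-208,200]))
E
```

```text
t: 10.7
eef_pos: [474.5, -26.0, 327.1]
tcp_rot: [0.001, 0.651, 0.759, 0.001]
contact_force: [-0.5, -0.1, -1.0]
width: 64.9
[-17.62876429  -5.03401926  12.71275213]
```

```bash
python3 -m jog '[[[-3,-1,0,0,0,0,0],[-7,-2,0,0,0,0,0],[-11,-3,0,0,0,0,0],[-15,-4.5,0,0,0,0,0],[-17,-5,0,0,0,0,0],[-17.6,-5,2,0,0,0,0],[-17.6,-5,5,0,0,0,0],[-17.6,-5,8,0,0,0,0],[-17.6,-5,8,0,0,0,0],[-17.6,-5,8,0,0,0,0]]]'
python3 - <<'E'
from h import *
np.set_printoptions(precision=1,suppress=True)
for n,f in(('wrist','w4'),('scene','s4'),('side','d4')):
    p,d,c=grab(n,f);X=cloud(d,c);hsv=cv2.cvtColor(p,cv2.COLOR_RGB2HSV)
    for k,lo,hi,g in(('b',(100,120,30),(130,255,255),(451,-210)),('g',(45,90,30),(90,255,255),(549,-195)),('r',(0,150,60),(5,255,255),(501,-203))):
        m=(cv2.inRange(hsv,lo,hi)>0)&(np.hypot(X[...,0]-g[0],X[...,1]-g[1])<25)&(X[...,2]>48)&(X[...,2]<70)
        P=X[m]
        if len(P)>5: print(f,k,len(P),cv2.minEnclosingCircle(P[:,:2].astype(np.float32)),np.median(P,0))
s=env.get_state();print(s['eef_pos'],s['width'])
a,b=cv2.imread('pics/w4.png'),cv2.imread('pics/s4.png')
cv2.imwrite('pics/c4.png',np.hstack([cv2.resize(a,(400,300)),cv2.resize(b[120:320,160:427],(400,300))]))
E
```

```text
t: 11.53
eef_pos: [449.9, -207.1, 244.0]
tcp_rot: [-0.002, 0.651, 0.759, -0.001]
contact_force: [-0.5, -0.3, 0.4]
width: 1.1
w4 b 605 ((450.0726013183594, -214.4713134765625), 13.917084693908691) [ 450.1 -213.4   55.6]
w4 g 633 ((548.694580078125, -198.97178649902344), 13.879101753234863) [ 547.6 -198.2   55.5]
w4 r 604 ((499.6331787109375, -207.00149536132812), 14.118968963623047) [ 498.8 -205.7   55.6]
s4 b 114 ((454.15081787109375, -212.51483154296875), 15.758553504943848) [ 454.7 -210.9   55.1]
s4 g 129 ((551.000244140625, -193.9410858154297), 16.042924880981445) [ 553.1 -194.5   55.5]
s4 r 96 ((501.3423156738281, -203.77383422851562), 14.943486213684082) [ 502.9 -204.1   56.1]
d4 b 31 ((448.43121337890625, -209.03807067871094), 11.041886329650879) [ 448.1 -208.7   56.6]
d4 g 31 ((546.8273315429688, -194.79678344726562), 12.545747756958008) [ 545.9 -195.3   55.9]
d4 r 33 ((498.540283203125, -203.33953857421875), 12.729211807250977) [ 497.6 -200.5   56.2]
[ 452.3 -207.7  247.2] 0.3865704168524239
```

View pics/c4.png

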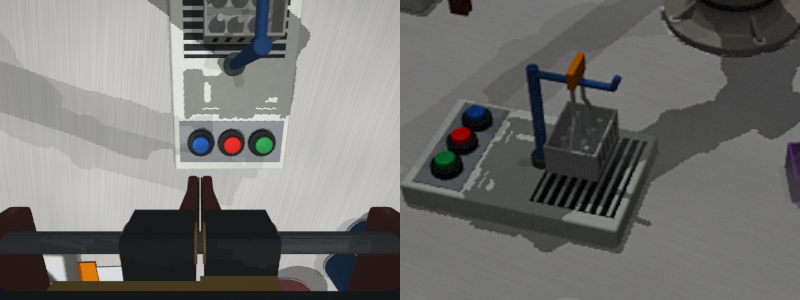

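The right crop shows the basket hanging freely with its block over the bar at (578,72). The left crop shows the keys in the order blue, red, green, with the closed fingertips just short of blue. The cameras agree on blue at about (450.5,-212) and green at about (548.5,-196.5), tops at z ≈ 55.6.

```bash
python3 - <<'E'
from h import *
print(totool([450.5,-211.5,86]))
E
```

```text
[-0.32500181 -0.27188922 16.1199208 ]
```

```bash
python3 -m jog '[[[-0.3,-0.2,2,0,0,0,0],[-0.3,-0.2,5,0,0,0,0],[-0.3,-0.2,8,0,0,0,0],[-0.3,-0.2,11,0,0,0,0],[-0.3,-0.2,13.5,0,0,0,0],[-0.3,-0.2,15.2,0,0,0,0],[-0.3,-0.2,16,0,0,0,0],[-0.3,-0.2,16,0,0,0,0],[-0.3,-0.2,16,0,0,0,0]]]'
```

```text
t: 12.43
eef_pos: [450.9, -211.3, 86.8]
tcp_rot: [0.001, 0.651, 0.759, 0.0]
contact_force: [-0.5, -0.4, 0.4]
width: 0.3
```

```bash
python3 -m jog '[[[0,0,0.4,0,0,0,0],[0,0,0.8,0,0,0,0],[0,0,1.1,0,0,0,0],[0,0,1.3,0,0,0,0],[0,0,1.4,0,0,0,0],[0,0,1.4,0,0,0,0],[0,0,1.4,0,0,0,0]]]'
```

```text
t: 13.02
eef_pos: [451.1, -211.5, 73.2]
tcp_rot: [0.001, 0.651, 0.759, 0.0]
contact_force: [-1.7, -0.2, 13.4]
width: 0.2
```

```bash
python3 -m jog '[[[0,0,0.05,0,0,0,0],[0,0,0.05,0,0,0,0],[0,0,0.05,0,0,0,0]]]'
python3 - <<'E'
from h import *
p,d,c=grab('wrist','w5');X=cloud(d,c);hsv=cv2.cvtColor(p,cv2.COLOR_RGB2HSV)
for k,lo,hi,g in(('b',(100,120,30),(130,255,255),(450,-212)),('r',(0,150,60),(5,255,255),(500,-204)),('g',(45,90,30),(90,255,255),(549,-196))):
    m=(cv2.inRange(hsv,lo,hi)>0)&(np.hypot(X[...,0]-g[0],X[...,1]-g[1])<20)&(X[...,2]>40)&(X[...,2]<70)
    print(k,m.sum(),np.median(X[m],0),X[m].max(0) if m.any() else '')
E
```

```text
t: 13.27
eef_pos: [451.2, -211.5, 73.0]
tcp_rot: [0.001, 0.651, 0.759, 0.0]
contact_force: [-3.1, 0.8, 18.6]
width: 0.4
b 302 [ 447.09706931 -209.14066318   48.73331495] [ 464.65237791 -199.90256926   69.87583109]
r 2381 [ 498.15870723 -204.56613486   55.4765438 ] [ 516.45442615 -192.78982525   57.8087383 ]
g 2581 [ 545.91151894 -197.1082873    55.35977804] [ 568.61377729 -184.97314211   57.59116843]
```

Blue's top is now at about 48.7 mm against 55.5 mm for the other keys, so it's all the way down. I'll raise and shift 98 mm along the row to green, clearing red.

```bash
python3 -m jog '[[[0,0,-1,0,0,0,0],[0,0,-3,0,0,0,0],[0,0,-5,0,0,0,0],[0,2,-5,0,0,0,0],[0,5,-5,0,0,0,0],[0,8,-5,0,0,0,0],[0,9.8,-5,0,0,0,0],[0,9.8,-5,0,0,0,0],[0,9.8,-5,0,0,0,0]]]'
python3 - <<'E'
from h import *
p,d,c=grab('wrist','w6');X=cloud(d,c);hsv=cv2.cvtColor(p,cv2.COLOR_RGB2HSV)
for k,lo,hi,g in(('b',(100,120,30),(130,255,255),(450,-212)),('g',(45,90,30),(90,255,255),(549,-196))):
    m=(cv2.inRange(hsv,lo,hi)>0)&(np.hypot(X[...,0]-g[0],X[...,1]-g[1])<20)&(X[...,2]>40)&(X[...,2]<62)
    print(k,m.sum(),np.median(X[m],0))
print(totool([548.5,-196.5,86]))
E
```

```text
t: 14.07
eef_pos: [546.7, -195.5, 120.8]
tcp_rot: [-0.001, 0.651, 0.759, -0.0]
contact_force: [-0.5, 0.7, -0.2]
width: 0.5
b 1577 [ 452.16708311 -212.42951893   55.54075328]
g 1095 [ 548.25191281 -194.09052028   55.46638492]
[-0.09083266  0.2942167   3.462563  ]
```

Blue is up again at 55.5 mm. Pressing green.

```bash
python3 -m jog '[[[0,0.2,1.5,0,0,0,0],[0,0.2,3,0,0,0,0],[0,0.2,3.8,0,0,0,0],[0,0.2,4.3,0,0,0,0],[0,0.2,4.6,0,0,0,0],[0,0.2,4.8,0,0,0,0],[0,0.2,4.85,0,0,0,0],[0,0.2,4.85,0,0,0,0],[0,0.2,4.85,0,0,0,0]]]'
python3 - <<'E'
from h import *
p,d,c=grab('wrist','w7');X=cloud(d,c);hsv=cv2.cvtColor(p,cv2.COLOR_RGB2HSV)
for k,lo,hi,g in(('r',(0,150,60),(5,255,255),(500,-204)),('g',(45,90,30),(90,255,255),(549,-196))):
    m=(cv2.inRange(hsv,lo,hi)>0)&(np.hypot(X[...,0]-g[0],X[...,1]-g[1])<20)&(X[...,2]>40)&(X[...,2]<62)
    print(k,m.sum(),np.median(X[m],0))
E
```

```text
t: 14.87
eef_pos: [547.5, -196.1, 73.4]
tcp_rot: [-0.001, 0.651, 0.759, -0.001]
contact_force: [-5.2, 0.0, 6.8]
width: 0.2
r 2369 [ 500.99444944 -204.11727427   55.5668019 ]
g 293 [ 558.33962301 -192.74693209   48.8603602 ]
```

```bash
python3 -m jog '[[[0,0,0.1,0,0,0,0],[0,0,0.1,0,0,0,0],[0,0,-1,0,0,0,0],[0,0,-3,0,0,0,0],[0,0,-6,0,0,0,0],[0,0,-9,0,0,0,0],[0,0,-12,0,0,0,0],[0,0,-14,0,0,0,0],[0,0,-14,0,0,0,0],[0,0,-14,0,0,0,0]]]'
python3 - <<'E'
from h import *
p,d,c=grab('wrist','w8');X=cloud(d,c);hsv=cv2.cvtColor(p,cv2.COLOR_RGB2HSV)
for k,lo,hi,g in(('b',(100,120,30),(130,255,255),(450,-212)),('g',(45,90,30),(90,255,255),(549,-196)),('r',(0,150,60),(5,255,255),(500,-204))):
    m=(cv2.inRange(hsv,lo,hi)>0)&(np.hypot(X[...,0]-g[0],X[...,1]-g[1])<20)&(X[...,2]>40)&(X[...,2]<62)
    print(k,m.sum(),np.median(X[m],0))
grab('scene','s8')
E
```

```text
t: 15.75
eef_pos: [549.7, -196.0, 214.5]
tcp_rot: [0.002, 0.651, 0.759, 0.001]
contact_force: [-0.2, -0.4, -0.4]
width: 0.5
b 801 [ 451.66515127 -212.92971355   55.56005773]
g 757 [ 548.89174648 -197.42888791   55.53622176]
r 759 [ 500.24267931 -205.31464979   55.57402093]
```

View pics/s8.png

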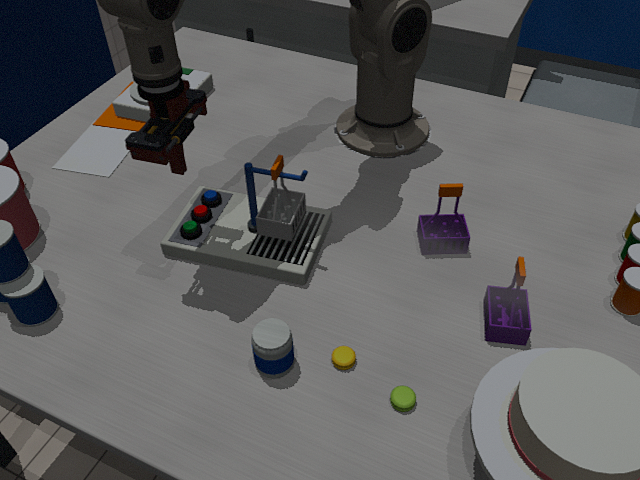

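The scene shows the basket hanging on the hook, with its block at (278,166), and all keys up. The tin (272,345) and macarons (343,357) and (403,398) haven't moved, and the robot is clear. Handing in.

```bash
python3 -c "
from plant import env
print(env.hand_in(), env.get_state()['t'])"
```

```text
the job is handed in; nothing more can be done
the job is handed in; nothing more can be done
```

I hung the steel basket by its bail on the dryer's hook, let go of it, then pressed blue, let it up, and pressed green. The job is handed in. No verdict is reported, so what follows rests on my own checks.

- **Basket:** after release the images showed it hanging upright on the level bar, with the fingers clear. I judged this by eye and did not measure its final position or tilt.
- **Keys:** blue and green each went down about 6–7 mm by the depth image (top at about 48.8 mm, against 55.5 mm when up). Blue was back up before I touched green. At the end all three keys were up at about 55.5 mm, and red never read as moved.
- **Surroundings:** the tin and macarons look unmoved in the last picture, and the robot was touching nothing.
- **Time and forces:** the job took about 16 s of the 51 s allowed. The highest force reported at the end of any move was about 19 N, at the wrist.
- **Disagreement:** the cameras differed by up to about 7 mm on the hook and key positions. I worked from averages, which was accurate enough.

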